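# Close up the row of pink cases

## Robot

A 6-joint arm with a two-finger parallel gripper is mounted at the origin on the work surface. World frame = base frame: x ahead of the robot, y to its left, z up, the work surface at z = 0. Lengths are in m, angles in rad, forces in N, time in s.
With the tool pointing down it reaches from about 0.325 to 0.9 m from the base axis. Payload 3.5 kg.
Tool frame: the origin (TCP) lies at the very end of the fingers, on their centre line; the grasp point (between the pads) lies 19 mm behind it (r.tcp_to_grasp is the distance from the TCP to the grasp point, in m); z points along the fingers, y is the direction in which the jaws open and shut (so a half turn about z gives the same grasp; the last joint's range is limited). The gripper opens to 85 mm and grips with 20 to 120 N. Pads are 22 mm wide; open, the fingers measure 114 mm over their backs; the gripper's body (76 mm by 85 mm) begins 54 mm behind the grasp point. The pads swing forward as they close: fully open they stand 13 mm farther back than shut.
Start: joints at [1.055, 0.276, -0.026, 1.268, 0, 1.467], TCP at [0.251, 0.572, 0.231] pointing down, gripper open.
Joint ranges: [-3.12, 3.12], [-0.85, 1.88], [-1.08, 1.24], [-1.95, 2.15], [-1.57, 1.53], [-3.14, 3.14]. Speed limits (rad/s): [2.57, 2.57, 3.14, 3.14, 3.14, 3.14].

## Interface

Orientations are given as [roll, pitch, yaw] about the fixed x, y, z axes, in that order (R = Rz(yaw) Ry(pitch) Rx(roll)).
In Python, from workcell import r gives the robot as it stands. The module is installed in compiled form; this text tells all that it offers.
- The arm moves only by the shell command python3 -m creep 'ROWS' [FORCE]. ROWS is a JSON object of lists of equal length, an entry for each row: "travel": the shift along the tool's x, y, z in mm, a list of three; "rot": the turn, a rotation vector about the tool's x, y, z in rad, a list of three; "hand": the opening, from 0 (shut) to 1 (fully open). In form: {"travel": [[x, y, z], ...], "rot": [[rx, ry, rz], ...], "hand": [hand, ...]}. A call has 1 to 12 rows; each row shifts and turns the commanded pose from where the row before left it, along the tool's axes as they then stand; what a row does not reach is not made up. A row lasts 1/10 s, in which the tool goes at most 50 mm and 8.59 degrees, less where a joint would pass 70% of its speed; a pose out of reach is approached as far as the arm can. A call with a gripper value outside its range is refused whole. The fingers move at their own pace and stop on an object; FORCE is the grip in N (left out, the last holds). Time passes only in rows, so rows that do not move let the fingers close. It gives the time, the measured TCP pose, the force and the opening at its end, in the units of the state.
- r.get_obs(): the state, without advancing time (a new reading comes with each control period).
- r.get_image(name): name is "scene" or "side" or "wrist"; returns the picture (400x640x3 uint8, red, green, blue); there is no depth.
- r.calibration(name): a dict with "K" (3x3 intrinsics, pixels), "position" and "rotation" of the camera in the world. Camera axes: x right, y down, z forward; pixel columns grow to the right and rows downward; lengths in m; the calibration is good to about 2 mm. A picture is of the moment at which its call begins: read the wrist's pose just before it. calibration takes no time and is no camera call; for the wrist camera it gives the pose at the moment of the call.
- r.job_done(): hands the job in, once; it reports no verdict.
The state is a dict: "time": time; "joint_positions": joint angles; "qvel": joint speeds; "tau": joint torques, N m; "position": TCP position; "tcp_rot": TCP orientation; "ft_force": force on the tool from outside, world axes, zero at the start; "torque": the same for the moment, N m; "finger_gap": finger opening in m.
Only numpy, scipy, OpenCV 4.12 (cv2) and the standard library are available. Lean on these libraries where they do the work, as an engineer would, in place of code of your own. Each camera call takes 0.05 s, during which the arm holds its last target.

## Task

The three pink craft cases are standing loosely in their white rack. Push their pink slide along the rack until you feel the row close up snugly against the steel end stop, with no gaps left between the cases, without shoving the rack along the table. Then let go, and leave the slide of the yellow row where it is.

Things in the scene. Friction and masses are not known exactly. Their poses are not given: they have to be found in the camera images.
- pink_rack: White rack, about 2.2 kg, held only by friction (slides at 18 to 35 N), 240 mm long (x), 112 wide (y), walls 34 high. Origin: centre of underside, on the table. +x runs from slide to steel end stop (60 high, inner face at x = +100), away from the robot, turned up to 24 degrees either way. In it 3 loose pink cases with a small white latch on top, 30 mm along x, 90 wide, tops 70 mm above the table, 0.07 to 0.2 kg.
- pink_slide (a joint): Travel of the pink slide along the rack's +x, in m, growing towards the end stop. Starts at 0 to 0.03; 0.07 when the row is closed with no gaps (only the cases stop it there). Moving slide and cases takes about 2 to 5 N; it stays where it is left.
- pink_tab (a point): Centre of the pink slide's tab, 98 mm above the table; axes as the rack's. The slide is an upright plate, 10 mm thick (x), 94 wide, up to 79 mm above the table; the tab on top is 10 thick, 36 wide, up to 117 mm, flush with the plate. Its rear face (5 mm behind this point, robot side) is free to push on; behind it a thin foot plate 33 mm long lies 15 mm above the table.
- yellow_tab (a point): The same point on the yellow slide, in a second rack of the same form with three yellow cases, beside the first (which is left and which is right varies). To be left alone.

How it is judged:
By the outcome, as a careful person would: the job done as asked, in the order asked, and still so for the second after the job is handed in, with the robot touching nothing.
It also fails if it takes over 35 s, if anything falls off the work surface, if the arm or the gripper's body presses on something with over 40 N, if the wrist force passes 120 N, or if a joint passes its speed limit or range.

## Working session

There is one attempt and no reset: what is moved stays moved. The work goes in short steps, Python scripts to look and compute and a shell command to move; the robot and the scene stay as the last step left them, time stands still between calls to the robot, and variables do not carry over. Pictures are saved under pics/ and viewed, and the job is handed in when it is done.

```bash
mkdir -p pics; python3 - <<'E'
from workcell import r
import cv2,numpy as np
np.set_printoptions(precision=4,suppress=True)
for n in("scene","side"):
    im=r.get_image(n); cv2.imwrite(f"pics/{n}0.png",im[:,:,::-1]); c=r.calibration(n)
    print(n,c["K"],c["position"],c["rotation"])
o=r.get_obs(); print({k:np.round(v,3) for k,v in o.items()})
E
```

```text
scene [[506.3705   0.     315.639 ]
 [  0.     506.3705 193.039 ]
 [  0.       0.       1.    ]] [0.9515 0.0293 0.8086] [-2.625   0.0032  1.6155]
side [[444.5483   0.     318.7315]
 [  0.     444.5483 202.7711]
 [  0.       0.       1.    ]] [0.3822 0.6701 0.6303] [-2.2213 -0.003  -2.8947]
{'time': np.float64(0.1), 'joint_positions': array([ 1.055,  0.277, -0.028,  1.268, -0.   ,  1.467]), 'qvel': array([-0.   , -0.001,  0.001, -0.   ,  0.001, -0.   ]), 'tau': array([  0.001, -44.671,  29.613,   0.008,  -0.   ,  -0.   ]), 'position': array([0.25 , 0.572, 0.23 ]), 'tcp_rot': array([-3.14 , -0.   ,  2.729]), 'ft_force': array([0.057, 0.297, 0.446]), 'torque': array([-0.029,  0.025, -0.024]), 'finger_gap': np.float64(0.085)}
```

View pics/scene0.png

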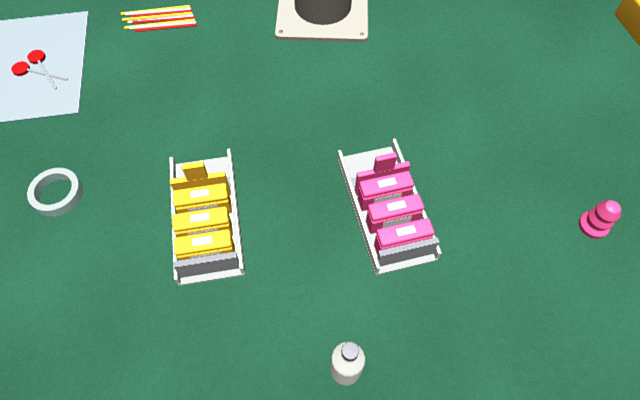

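View pics/side0.png

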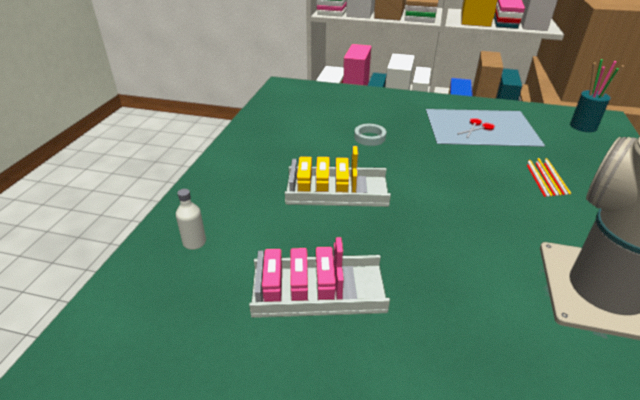

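The scene view shows the pink rack right of centre, with its tab near (385,163) and the end stop near (408,252). The yellow rack is on the left, tab near (195,172). Next I'll enlarge the pictures to measure.

```bash
cat > h.py <<'E'
import numpy as np,cv2
from scipy.spatial.transform import Rotation as R
from workcell import r
np.set_printoptions(precision=4,suppress=True)
def cam(n):
    c=r.calibration(n); return np.array(c["K"]),np.array(c["position"]),R.from_euler("xyz",c["rotation"]).as_matrix()
def ray(c,uv,z):
    K,p,M=c; d=M@np.linalg.solve(K,[uv[0],uv[1],1.]); return p+d*(z-p[2])/d[2]
def proj(c,P):
    K,p,M=c; q=K@(M.T@(np.asarray(P)-p)); return q[:2]/q[2]
E
python3 - <<'E'
from h import *
c=cam("scene"); print(proj(c,[0,0,0]),proj(c,[.4,0,0]),proj(cam("side"),[0,0,0]))
a=cv2.imread("pics/scene0.png")[130:280,320:460]; b=cv2.imread("pics/side0.png")[225:325,240:400]
cv2.imwrite("pics/scz.png",cv2.resize(a,None,fx=4,fy=4,interpolation=cv2.INTER_CUBIC))
cv2.imwrite("pics/siz.png",cv2.resize(b,None,fx=5,fy=5,interpolation=cv2.INTER_CUBIC))
E
```

```text
[322.4583   8.1857] [314.5714 151.1108] [605.5596 292.137 ]
```

View pics/scz.png

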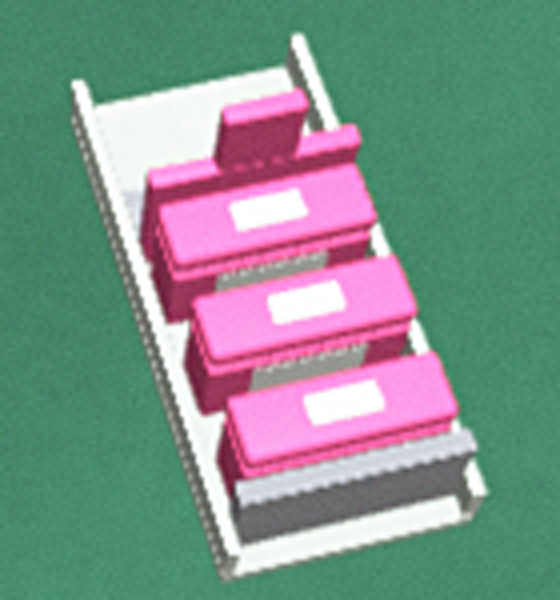

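View pics/siz.png

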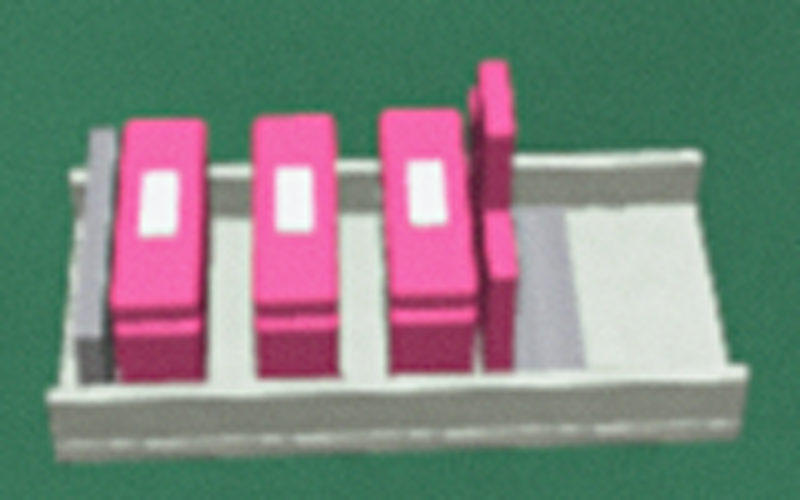

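```bash
python3 - <<'E'
from h import *
s=cam("scene"); d=cam("side")
S=lambda u,v,z: ray(s,((u+.5)/4-.5+320,(v+.5)/4-.5+130),z)
D=lambda u,v,z: ray(d,((u+.5)/5-.5+240,(v+.5)/5-.5+225),z)
P={}
P['tab']=S(264,103,.117)
for k,(u,v) in dict(l1=(269,210),l2=(307,301),l3=(344,402)).items(): P[k]=S(u,v,.072)
P['wallrearL']=S(78,84,.034);P['wallrearR']=S(298,38,.034);P['wallfrR']=S(484,491,.034);P['stopL']=S(240,488,.06);P['stopR']=S(474,437,.06)
P['D tab']=D(495,93,.117)
P['Dl1']=D(428,193,.072);P['Dl2']=D(294,198,.072);P['Dl3']=D(158,203,.072)
P['Dnear rear']=D(746,368,.034);P['Dnear front']=D(50,395,.034);P['Dfar rear']=D(700,152,.034);P['Dfar front']=D(70,172,.034)
for k,v in P.items(): print(k,v)
for a,b in(('l1','l3'),('wallrearR','wallfrR'),('Dl1','Dl3'),('Dnear rear','Dnear front'),('Dfar rear','Dfar front'),('wallrearL','wallrearR'),('stopL','stopR'),('Dnear rear','Dfar rear')):
    e=P[b]-P[a]; print(a,b,np.hypot(*e[:2]),np.degrees(np.arctan2(e[1],e[0])))
E
```

```text
tab [0.4833 0.121  0.117 ]
l1 [0.5072 0.1278 0.072 ]
l2 [0.5503 0.1424 0.072 ]
l3 [0.5958 0.1556 0.072 ]
wallrearL [0.4202 0.0465 0.034 ]
wallrearR [0.3898 0.1487 0.034 ]
wallfrR [0.6156 0.218  0.034 ]
stopL [0.6298 0.1147 0.06  ]
stopR [0.6034 0.2094 0.06  ]
D tab [0.485  0.1176 0.117 ]
Dl1 [0.506  0.1258 0.072 ]
Dl2 [0.551  0.1398 0.072 ]
Dl3 [0.5964 0.1539 0.072 ]
Dnear rear [0.3881 0.1439 0.034 ]
Dnear front [0.6168 0.2145 0.034 ]
Dfar rear [0.4184 0.0414 0.034 ]
Dfar front [0.6487 0.1115 0.034 ]
l1 l3 0.09287149843753748 17.44022746765434
wallrearR wallfrR 0.23613604606610908 17.055422219956156
Dl1 Dl3 0.09469766758968996 17.288650803532978
Dnear rear Dnear front 0.23933618497625297 17.136616298966267
Dfar rear Dfar front 0.2407553510950952 16.912450977281168
wallrearL wallrearR 0.10666619462115776 106.5367427883077
stopL stopR 0.09838407597736534 105.54191407292434
Dnear rear Dfar rear 0.10689181825604575 -73.56440900660938
```

The two views agree within about 3 mm, with yaw 17.0°, tab centre at (0.484, 0.119) and rack centre near (0.518, 0.130). That leaves about 41 mm of travel. First I'll turn the tool and close the hand.

```bash
python3 -m creep '{"travel":[[0,0,8],[0,0,8],[0,0,8],[0,0,8],[0,0,8]],"rot":[[0,0,-0.142],[0,0,-0.142],[0,0,-0.142],[0,0,-0.142],[0,0,-0.142]],"hand":[0,0,0,0,0]}' 20
python3 -m creep '{"travel":[[-4,-42,0],[-4,-42,0],[-4,-42,0],[-4,-42,0],[-4,-42,0],[-4,-42,0],[-4,-42,0],[-4,-42,0],[-4,-42,0],[-4,-42,0],[-4,-42,0],[0,-38,0]],"rot":[[0,0,0],[0,0,0],[0,0,0],[0,0,0],[0,0,0],[0,0,0],[0,0,0],[0,0,0],[0,0,0],[0,0,0],[0,0,0],[0,0,0]],"hand":[0,0,0,0,0,0,0,0,0,0,0,0]}'
```

```text
time: 0.6
position: [0.2505, 0.5721, 0.1903]
tcp_rot: [-3.141, -0.001, -2.839]
ft_force: [-0.4, -0.3, -0.5]
finger_gap: 0.0124
time: 1.8
position: [0.4397, 0.1055, 0.1911]
tcp_rot: [-3.141, 0.0, -2.845]
ft_force: [1.0, 0.8, 0.0]
finger_gap: 0.0002
```

```bash
python3 -m creep '{"travel":[[0,0,25],[0,0,25],[0,0,25],[0,0,15],[0,0,12],[0,0,0]],"rot":[[0,0,0],[0,0,0],[0,0,0],[0,0,0],[0,0,0],[0,0,0]],"hand":[0,0,0,0,0,0]}'
python3 - <<'E'
from h import *
o=r.get_obs(); print(o["time"],o["position"],o["ft_force"])
a=r.get_image("side")[200:330,220:420,::-1]; b=r.get_image("scene")[80:280,280:480,::-1]
a=cv2.resize(a,(800,520)); b=cv2.resize(b,(600,600))
cv2.imwrite("pics/pre_side.png",a); cv2.imwrite("pics/pre_scene.png",b)
E
```

```text
time: 2.4
position: [0.4374, 0.1071, 0.0876]
tcp_rot: [3.141, -0.004, -2.844]
ft_force: [-1.4, -0.5, 0.5]
finger_gap: 0.0003
2.4 [0.4374 0.1071 0.0876] [-1.3668 -0.4603  0.5434]
```

View pics/pre_side.png

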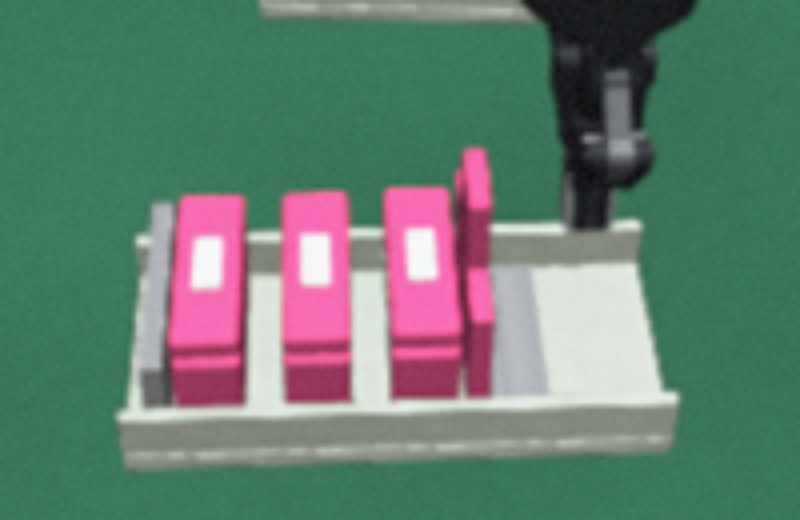

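View pics/pre_scene.png

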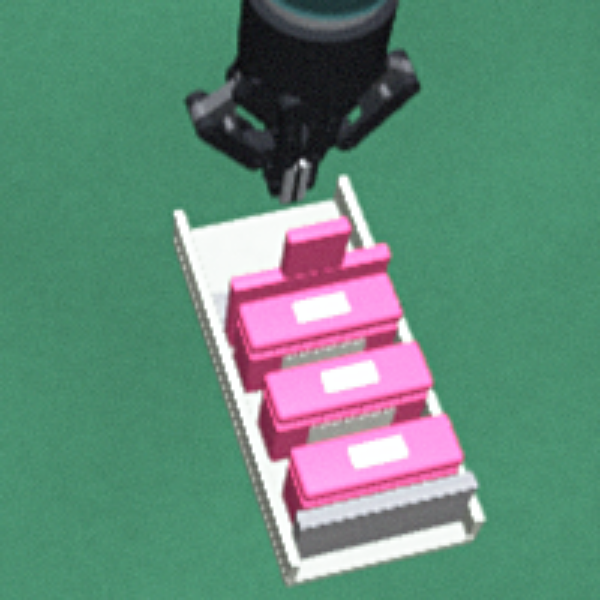

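The side view shows the closed fingers behind the tab and above the rack, at (590,215), with nothing touched. The scene view shows them lined up with the tab. Now I'll approach and make contact.

```bash
python3 -m creep '{"travel":[[-8,0,0],[-8,0,0],[-5,0,0],[-2,0,0],[0,0,0]],"rot":[[0,0,0],[0,0,0],[0,0,0],[0,0,0],[0,0,0]],"hand":[0,0,0,0,0]}'
for i in 1 2 3; do python3 -m creep '{"travel":[[-2,0,0],[-2,0,0],[0,0,0]],"rot":[[0,0,0],[0,0,0],[0,0,0]],"hand":[0,0,0]}'; done
```

```text
time: 3.0
position: [0.4619, 0.1142, 0.0895]
tcp_rot: [-3.141, 0.001, -2.844]
ft_force: [-0.8, 0.2, 0.8]
finger_gap: -0.0001
time: 3.3
position: [0.4652, 0.1152, 0.0893]
tcp_rot: [-3.142, 0.0, -2.844]
ft_force: [0.5, -0.1, 0.5]
finger_gap: -0.0
time: 3.6
position: [0.4688, 0.1164, 0.0893]
tcp_rot: [3.142, -0.0, -2.844]
ft_force: [-0.5, -0.6, 0.3]
finger_gap: 0.0002
time: 3.9
position: [0.4724, 0.1175, 0.0891]
tcp_rot: [-3.142, -0.001, -2.844]
ft_force: [-2.6, -1.6, 0.2]
finger_gap: -0.0002
```

Contact at about −2.6 N. I'll push on in small steps while watching the force.

```bash
for i in 1 2 3 4; do python3 -m creep '{"travel":[[-2,0,0],[-2,0,0],[-2,0,0]],"rot":[[0,0,0],[0,0,0],[0,0,0]],"hand":[0,0,0]}' | grep -E "time|position|force"; done
```

```text
time: 4.2
position: [0.4783, 0.1193, 0.0891]
ft_force: [-2.0, -1.3, -0.3]
time: 4.5
position: [0.4842, 0.121, 0.0891]
ft_force: [-1.9, -1.9, -1.3]
time: 4.8
position: [0.4895, 0.1226, 0.0891]
ft_force: [-2.7, -2.8, -0.4]
time: 5.1
position: [0.4957, 0.1245, 0.0891]
ft_force: [-2.9, -1.3, -1.3]
```

```bash
python3 -m creep '{"travel":[[-2,0,0],[-2,0,0],[-2,0,0]],"rot":[[0,0,0],[0,0,0],[0,0,0]],"hand":[0,0,0]}' | grep -E "time|position|force"; for i in 1 2 ; do python3 -m creep '{"travel":[[-1,0,0],[-1,0,0]],"rot":[[0,0,0],[0,0,0]],"hand":[0,0]}' | grep -E "time|position|force"; done
python3 - <<'E'
from h import *
a=r.get_image("side")[200:330,220:420,::-1]; b=r.get_image("scene")[80:280,280:480,::-1]
cv2.imwrite("pics/mid_side.png",cv2.resize(a,(800,520))); cv2.imwrite("pics/mid_scene.png",cv2.resize(b,(600,600)))
E
```

```text
time: 5.4
position: [0.5014, 0.1263, 0.0892]
ft_force: [-2.5, -2.2, -1.8]
time: 5.6
position: [0.5032, 0.1269, 0.0892]
ft_force: [-2.3, -2.1, -1.9]
time: 5.8
position: [0.5046, 0.1273, 0.0892]
ft_force: [-3.9, -3.0, -1.0]
```

View pics/mid_side.png

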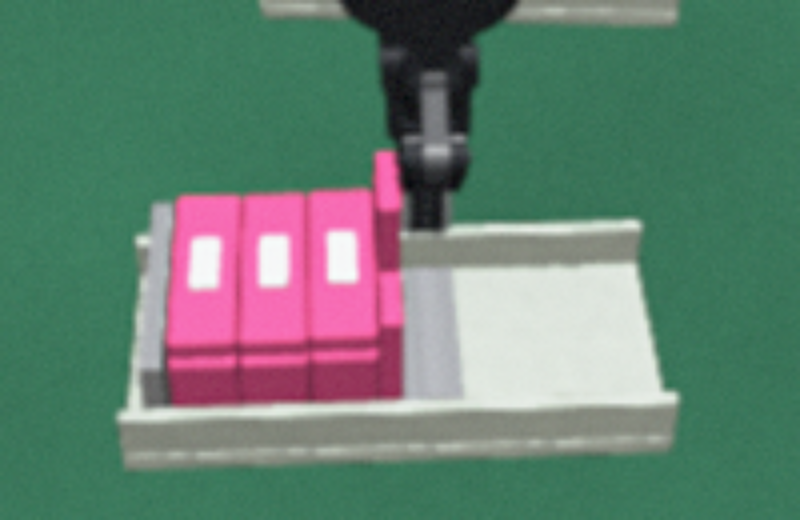

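The side view shows the cases close together, with perhaps 2–4 mm still open near the stop at (172,300). The rack has not moved: its corners are still at (678,395) and (120,412). I'll continue in 0.5 mm steps.

```bash
for i in 1 2 3; do python3 -m creep '{"travel":[[-0.5,0,0],[-0.5,0,0]],"rot":[[0,0,0],[0,0,0]],"hand":[0,0]}' | grep -E "time|position|force"; done
```

```text
time: 6.1
position: [0.5057, 0.1276, 0.0892]
ft_force: [-4.9, -3.7, -1.5]
time: 6.3
position: [0.5066, 0.1279, 0.0892]
ft_force: [-5.3, -4.5, 1.4]
time: 6.5
position: [0.5066, 0.1279, 0.0892]
ft_force: [-6.9, -4.4, 3.2]
```

```bash
for i in 1 2; do python3 -m creep '{"travel":[[-0.5,0,0],[0,0,0]],"rot":[[0,0,0],[0,0,0]],"hand":[0,0]}' | grep -E "time|position|force"; done
```

```text
time: 6.7
position: [0.5066, 0.1279, 0.0892]
ft_force: [-7.3, -4.9, 3.3]
time: 6.9
position: [0.5066, 0.1279, 0.0893]
ft_force: [-8.2, -4.5, 4.8]
```

```bash
for i in 1 2; do python3 -m creep '{"travel":[[-0.6,0,0],[0,0,0]],"rot":[[0,0,0],[0,0,0]],"hand":[0,0]}' | grep -E "time|position|force"; done
python3 - <<'E'
from h import *
a=r.get_image("side")[200:330,220:420,::-1]; b=r.get_image("scene")[80:280,280:480,::-1]
cv2.imwrite("pics/cl_side.png",cv2.resize(a,(800,520))); cv2.imwrite("pics/cl_scene.png",cv2.resize(b,(600,600)))
E
```

```text
time: 7.1
position: [0.5065, 0.1279, 0.0893]
ft_force: [-10.2, -5.6, 7.2]
time: 7.3
position: [0.5065, 0.1279, 0.0892]
ft_force: [-10.8, -5.8, 7.2]
```

View pics/cl_side.png

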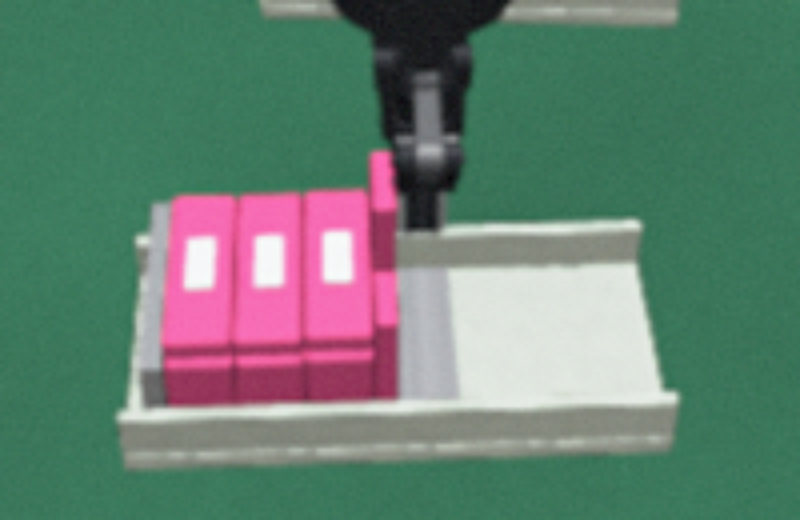

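View pics/cl_scene.png

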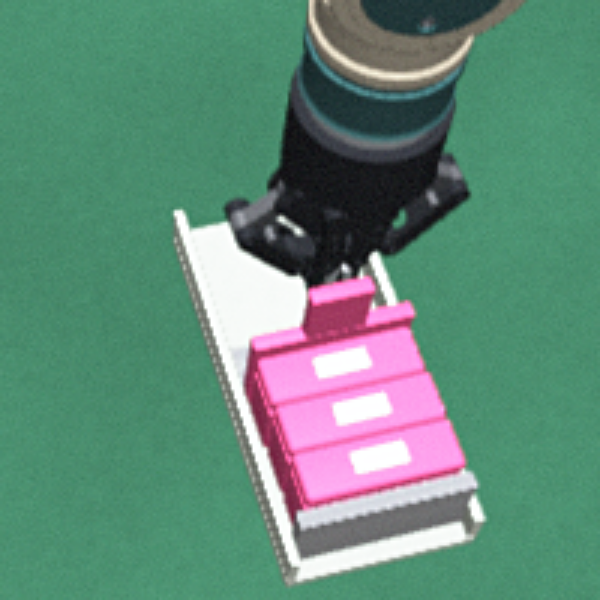

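The row is shut against the stop. The force rose to about 12 N with the TCP standing still, and the rack corners have not moved. Now I'll back straight off.

```bash
python3 -m creep '{"travel":[[2,0,0],[3,0,0],[5,0,0],[8,0,0],[10,0,0],[8,0,0],[0,0,-20],[0,0,-30],[0,0,-30],[0,0,-20],[0,0,0]],"rot":[[0,0,0],[0,0,0],[0,0,0],[0,0,0],[0,0,0],[0,0,0],[0,0,0],[0,0,0],[0,0,0],[0,0,0],[0,0,0]],"hand":[0,0,0,0,0,0,0,0,0,0,0]}'
python3 - <<'E'
from h import *
A=r.get_image("side")[:,:,::-1]; B=r.get_image("scene")[:,:,::-1]
cv2.imwrite("pics/end_side_full.png",A);cv2.imwrite("pics/end_scene_full.png",B)
cv2.imwrite("pics/end_side.png",cv2.resize(A[225:325,240:400],None,fx=5,fy=5,interpolation=cv2.INTER_CUBIC)); cv2.imwrite("pics/end_scene.png",cv2.resize(B[130:280,320:460],None,fx=4,fy=4,interpolation=cv2.INTER_CUBIC))
# white-latch centroids in side view
s=cam("side")
h=cv2.cvtColor(A,cv2.COLOR_BGR2HSV); m=cv2.inRange(h,(160,90,120),(175,255,255))
m2=cv2.morphologyEx(m,cv2.MORPH_CLOSE,np.ones((9,9)))
w=cv2.inRange(h,(0,0,200),(180,60,255))&m2
n,l,st,ce=cv2.connectedComponentsWithStats(w)
for i in range(1,n):
    if st[i,4]>20: print(ce[i],st[i,4],ray(s,ce[i],.072))
# rack shift: difference of before and after along yellow & pink rack
Z=cv2.imread("pics/side0.png")
for nm,(y0,y1,x0,x1) in dict(pinkfront=(298,318,245,395),yellow=(140,210,280,395)).items():
    a=cv2.cvtColor(Z[y0:y1,x0:x1],6).astype(np.float32);b=cv2.cvtColor(A[y0:y1,x0:x1],6).astype(np.float32)
    print(nm,cv2.phaseCorrelate(a,b),np.abs(a-b).mean())
E
```

```text
time: 8.5
position: [0.478, 0.1188, 0.1928]
tcp_rot: [-3.14, 0.007, -2.844]
ft_force: [0.2, 0.3, 0.4]
finger_gap: -0.0002
[269.6082 265.4742] 97 [0.5989 0.1552 0.072 ]
[286.7979 265.0851] 94 [0.5701 0.1469 0.072 ]
[304. 264.] 91 [0.5416 0.1369 0.072 ]
pinkfront ((-0.24632534956737118, 0.023058582311845655), 0.6582648830413819) 8.652333
yellow ((0.19299450073503976, 0.032654233391426146), 0.45452717586799907) 23.360497
```

View pics/end_side.png

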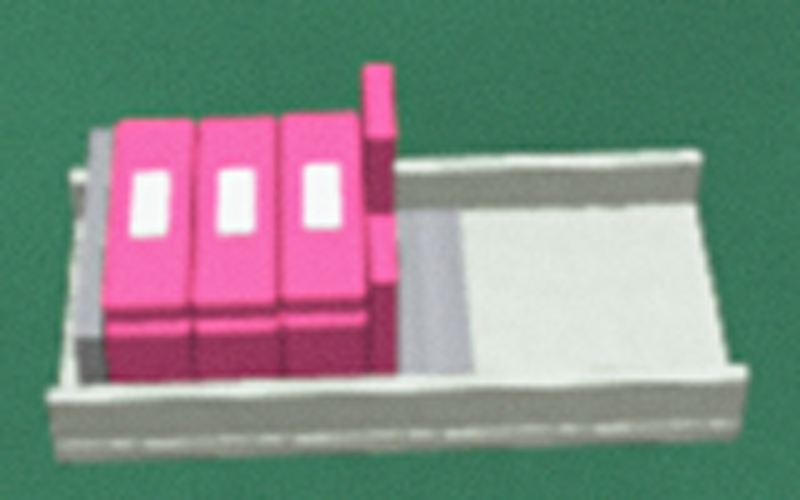

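View pics/end_scene_full.png

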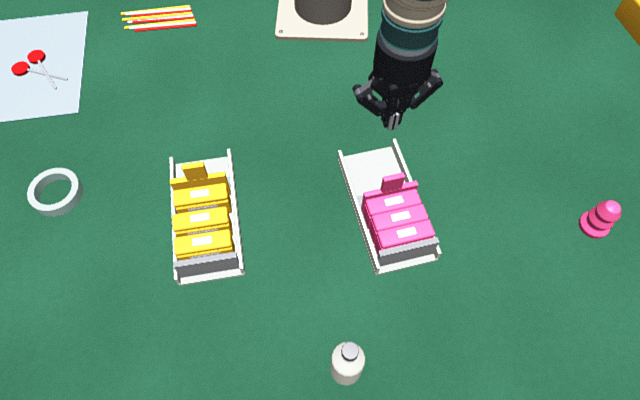

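The side view shows a closed row. The latches at (269.6,265.5), (286.8,265.1) and (304,264) are 30 mm apart, which matches the case thickness. The rack corners are at the same pixels as at the start. The full scene shows the yellow row unchanged and the gripper clear of everything.

```bash
python3 -c "
from workcell import r
r.job_done(); print(r.get_obs()['time'])"
```

```text
the job is handed in; nothing more can be done
the job is handed in; nothing more can be done
```

The pink row is closed up snugly against its steel end stop. I pushed the pink slide about 36 mm with the closed fingers, then backed off and lifted clear before handing in at about 8.6 s. No verdict was reported.

**Push:** The slide moved at about 3–6 N. The force then rose to about 12 N along the rack while the tool stood still, which was the row going solid. That stays below the 18 N at which the rack could start to slide.

**Last checks:**
- **Cases:** the latches stand about 30.0 and 30.2 mm apart, which is the thickness of one case, so there are no gaps left.
- **Pink rack:** its corners are at the same pixels as at the start. An image comparison of its front wall gave a shift of about 0.25 px, within the noise.
- **Yellow row:** it looks unchanged in the scene picture. My side-view comparison of that area showed a large difference (23 grey levels), most likely because the arm was partly in view, so I relied on the scene picture.
- **Travel:** I had estimated about 41 mm from the first pictures, but the push took about 36 mm. I went by the force and the latch spacing instead of that estimate.

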